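Start a cure on the nail lamp

ROBOT

A 6-joint arm with a two-finger parallel gripper is mounted at the origin on the work surface. World frame = base frame: x ahead of the robot, y to its left, z up, the work surface at z = 0. Lengths are in mm, angles in rad, forces in N, time in s.
With the tool pointing down it reaches from about 350 to 725 mm from the base axis. Payload 4.3 kg.
Tool frame: the origin (TCP) lies on the centre line of the jaws, within the pads' length; the fingertips stand 11 mm ahead of it and the grasp point (between the pads) lies 8 mm behind it; z points along the fingers, y is the direction in which the jaws open and shut (so a half turn about z gives the same grasp; the last joint's range is limited). The gripper opens to 85 mm and grips with 20 to 120 N. Pads are 22 mm wide; open, the fingers measure 114 mm over their backs; the gripper's body (76 mm by 85 mm) begins 54 mm behind the grasp point. The pads swing forward as they close: fully open they stand 13 mm farther back than shut.
Start: joints at [1.226, 0.377, 0.081, 1.274, 0, 1.46], TCP at [133.777, 559.258, 242.329] pointing down, gripper open.
Joint ranges: [-2.72, 2.72], [-0.84, 1.66], [-1.02, 1.22], [-1.77, 2.12], [-1.37, 1.28], [-3.14, 3.14]. Speed limits (rad/s): [2.57, 2.57, 3.14, 3.14, 3.14, 3.14].

INTERFACE

Orientations are given as a unit quaternion [x, y, z, w].
In Python, from bench import observe, grab_frame, camera_model, finish_job gives the robot as it stands. The module is installed in compiled form; this text tells all that it offers.
- The arm moves only by the shell command python3 -m creep 'ROWS' [FORCE]. ROWS is JSON, a list of rows, each a list of 5 numbers: the finger opening in mm, from 0 to 85.4, then the shift along the tool's x, y, z each as a share of 0.8 m, from -1 to 1, then the turn about the tool's z as a share of pi rad, from -1 to 1. In form: [[fingers, x, y, z, yaw], ...]. A call has 1 to 12 rows; each row is the pose to reach, as a shift and turn from the pose commanded when the call began, along the tool's axes at that moment, turning the shorter way round; what a row does not reach only later rows make up. A row lasts 1/8 s, in which the tool goes at most 62.5 mm and 10.7 degrees, less where a joint would pass 70% of its speed; a pose out of reach is approached as far as the arm can. A call with a number of a shift or a turn outside -1 to 1 is refused whole. A call with a gripper value outside its range is refused whole. The fingers move at their own pace and stop on an object; FORCE is the grip in N (left out, the last holds). Time passes only in rows, so rows that repeat a pose let the fingers close. It gives the time, the measured TCP pose, the force and the opening at its end, in the units of the state.
- observe(): the state, without advancing time (a new reading comes with each control period).
- grab_frame(name): name is "scene" or "top" or "wrist"; returns the picture (400x640x3 uint8, red, green, blue); there is no depth.
- camera_model(name): a dict with "fx", "fy", "cx", "cy" (pixels), "world_to_cam" (4x4, takes a point from world to camera coordinates). Camera axes: x right, y up, looking along -z (the intrinsics and any distortion apply to the point x, -y, -z); pixel columns grow to the right and rows downward; lengths in mm; the calibration is good to about 2 mm. A picture is of the moment at which its call begins: read the wrist's pose just before it. camera_model takes no time and is no camera call; for the wrist camera it gives the pose at the moment of the call.
- finish_job(): hands the job in, once; it reports no verdict.
The state is a dict: "time_s": time; "joint_pos": joint angles; "qd": joint speeds; "joint_efforts": joint torques, N m; "tool_pos": TCP position; "tcp_rot": TCP orientation; "force": force on the tool from outside, world axes, zero at the start; "wrist_torque": the same for the moment, N m; "width": finger opening in mm.
Only numpy, scipy, OpenCV 4.12 (cv2) and the standard library are available. Lean on these libraries where they do the work, as an engineer would, in place of code of your own. Each camera call takes 0.05 s, during which the arm holds its last target.

TASK

Start the nail lamp standing on the manicure table, working with closed fingertips from above: first press down the raised end of its power rocker until it is fully over, then push the longest of the three timer keys fully down, and last press the round start button all the way in, let it come back up, and move clear. Keep to that order, do not press the two shorter timer keys, and leave the gel pot, the polish bottles and the buffer block standing where they are; nothing is to be picked up.

Things in the scene. Friction and masses are not known exactly. Their poses are not given: they have to be found in the camera images.
- lamp: White nail-curing lamp, fixed, 240 (its x) x 300 (its y) x 95 mm high, flat top, open at its +x side. Origin: centre of its underside; z up. On its top, all black on white base plates: three timer keys at x = +50 mm, y = -60, 0, +60 mm in any order; power rocker and start button at x = -50 mm, y = -75 and +75 mm, either way round. Rocker and keys keep the lamp's axes.
- power_raised (a point): Spot to press on the power rocker, on top of its raised half (towards the lamp's +x), 17 mm from the pivot; moves with it. The rocker is a black V of two halves, each 27 mm long, 24 mm wide, pivot parallel to the lamp's y, 14 mm above the lamp's top. At the start the +x half slopes up to about 24 mm above the lamp's top, the spot at about 20 mm; fully over, it lies level at 14 mm.
- power (a joint): Angle of the power rocker in rad: 0 = off (the +x half raised), 0.4 = fully over, on (the +x half level). Stays wherever it is left; about 3 N at the spot moves it.
- long_top (a point): Top centre of the longest timer key: a plain black bar 54 mm long (along the lamp's x) and 18 mm wide, standing 16 mm above the lamp's top before it is pressed. Moves down with the key.
- long_key (a joint): Travel of the longest timer key in m: 0 = up, 0.006 = fully down. Needs about 3 N and stays down wherever it is pushed to; it does not spring back.
- middle_top (a point): Top centre of the middle timer key: a plain black bar 32 mm long (along the lamp's x) and 18 mm wide, standing 16 mm above the lamp's top before it is pressed. Moves down with the key. Not to be pressed.
- middle_key (a joint): Travel of the middle timer key in m: 0 = up, 0.006 = fully down. Needs about 3 N and stays down wherever it is pushed to; it does not spring back.
- short_top (a point): Top centre of the shortest timer key: a plain black bar 16 mm long (along the lamp's x) and 18 mm wide, standing 16 mm above the lamp's top before it is pressed. Moves down with the key. Not to be pressed.
- short_key (a joint): Travel of the shortest timer key in m: 0 = up, 0.006 = fully down. Needs about 3 N and stays down wherever it is pushed to; it does not spring back.
- start_top (a point): Top centre of the start button: a round black cap 30 mm across in a round white collar 46 mm across and 12 mm high; the cap's top stands 22 mm above the lamp's top, 10 mm above the collar. Moves down with the cap.
- start (a joint): Travel of the start button in m: 0 = up, 0.006 = fully in. Sprung: about 5 N holds it fully in, and it comes back up when let go.
- gel_pot: Bystander: pale pink gel pot with a lid, 38 mm across and 30 mm high, standing loose on the lamp's top between the rocker and the start button. Origin: centre of its underside.
- polish_a: Bystander: dark red nail-polish bottle with a tall black cap, 32 mm across and 78 mm high, loose on the table to the left or right of the lamp. Origin: centre of its underside.
- polish_b: Bystander: pale pink nail-polish bottle with a tall black cap, 32 mm across and 78 mm high, loose on the table on the other side of the lamp from the dark red one. Origin: centre of its underside.
- buffer: Bystander: white nail-buffer block 28 x 95 x 28 mm, loose on the table before the lamp's open mouth. Origin: centre of its underside.

How it is judged (in metres and radians):
On the way, in this order (a step that is already met when the one before it is completed fails the run):
1. the power rocker is fully over (value of joint power above 0.33 rad), for 0.2 s.
2. the longest timer key is fully down (value of joint long_key above 0.0045 m), for 0.2 s.
3. the start button is pressed in (value of joint start above 0.0045 m), for 0.05 s.
At the end, for the whole second after the job is handed in: The rocker is over (more than 0.33 of 0.4 rad), the longest key is down (more than 4.5 of 6 mm), the start button is back up (less than 1.5 mm in), the shorter keys are not pressed (less than 2 mm), and the four bystanders stand upright, at rest, within 15 mm of where they started (value of joint power above 0.33 rad and value of joint long_key above 0.0045 m and value of joint start below 0.0015 m and value of joint each of middle_key, short_key below 0.002 m and distance of each of gel_pot, polish_a, polish_b, buffer from where it was at the start of the episode below 0.015 m and angle between each of gel_pot, polish_a, polish_b, buffer's own z axis and vertical below 0.2 rad and linear speed of each of gel_pot, polish_a, polish_b, buffer below 0.02 m/s); the robot touches nothing.
It fails at once if the longest key is pressed (2 mm) before the rocker is over (value of joint long_key above 0.002 m and value of joint power below 0.33 rad).
It fails at once if start is pressed (2 mm) before the longest key is down (value of joint start above 0.002 m and value of joint long_key below 0.0045 m).
It fails at once if start is pressed (2 mm) before the rocker is over (value of joint start above 0.002 m and value of joint power below 0.33 rad).
It fails at once if a shorter timer key is pressed (2 mm) (value of joint any of middle_key, short_key above 0.002 m).
It fails at once if a bystander is moved, lifted or carried (15 mm) or tipped (distance of any of gel_pot, polish_a, polish_b, buffer from where it was at the start of the episode above 0.015 m or angle between any of gel_pot, polish_a, polish_b, buffer's own z axis and vertical above 0.3 rad).
It also fails if it takes over 38 s, if anything falls off the work surface, if the arm or the gripper's body presses on something with over 40 N, if the wrist force passes 120 N, or if a joint passes its speed limit or range.

## Working session

There is one attempt and no reset: what is moved stays moved. The work goes in short steps, Python scripts to look and compute and a shell command to move; the robot and the scene stay as the last step left them, time stands still between calls to the robot, and variables do not carry over. Pictures are saved under pics/ and viewed, and the job is handed in when it is done.

```bash
mkdir -p pics; python3 - <<'E'
from bench import *
import cv2
s=observe();print({k:s[k] for k in('time_s','tool_pos','tcp_rot','force','width')})
for n in('top','scene'):
    cv2.imwrite(f'pics/{n}0.png',grab_frame(n)[:,:,::-1]);c=camera_model(n);print(n,c)
E
```

```text
{'time_s': 0.0, 'tool_pos': array([133.55489507, 558.62630123, 241.34606335]), 'tcp_rot': array([ 1.17115480e-01,  9.93117768e-01, -1.00576683e-03, -2.25916919e-04]), 'force': array([ 0.38616972, -0.30188802,  1.27575378]), 'width': 85.6649162363912}
top {'fx': 411.6462202339321, 'fy': 411.6462202339321, 'cx': 319.10154866541285, 'cy': 198.41565837440572, 'world_to_cam': array([[ 4.48259336e-02, -9.98992315e-01, -2.23376068e-03,
        -3.75660889e-01],
       [ 9.77327171e-01,  4.33903997e-02,  2.07241103e-01,
        -6.33044142e+02],
       [-2.06935345e-01, -1.14728909e-02,  9.78287348e-01,
        -1.03029754e+03],
       [ 0.00000000e+00,  0.00000000e+00,  0.00000000e+00,
         1.00000000e+00]])}
scene {'fx': 403.1695703691316, 'fy': 403.1695703691316, 'cx': 318.4015207025213, 'cy': 199.2807613008302, 'world_to_cam': array([[-3.62984451e-01,  9.31720452e-01,  1.18020269e-02,
         2.05744911e+02],
       [-4.89753686e-01, -2.01545421e-01,  8.48245702e-01,
         2.23292795e+02],
       [ 7.92706513e-01,  3.02119914e-01,  5.29471379e-01,
        -1.40209446e+03],
       [ 0.00000000e+00,  0.00000000e+00,  0.00000000e+00,
         1.00000000e+00]])}
```

View pics/top0.png

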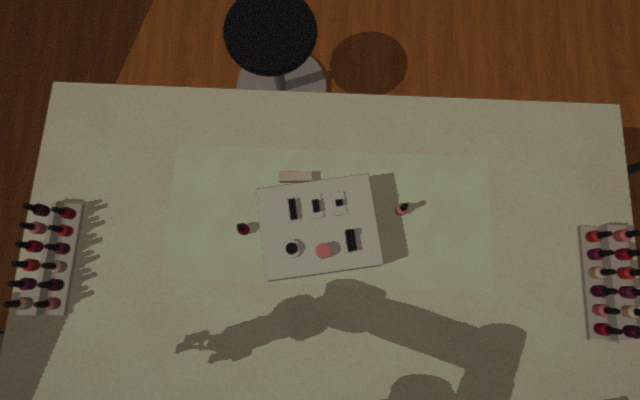

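View pics/scene0.png

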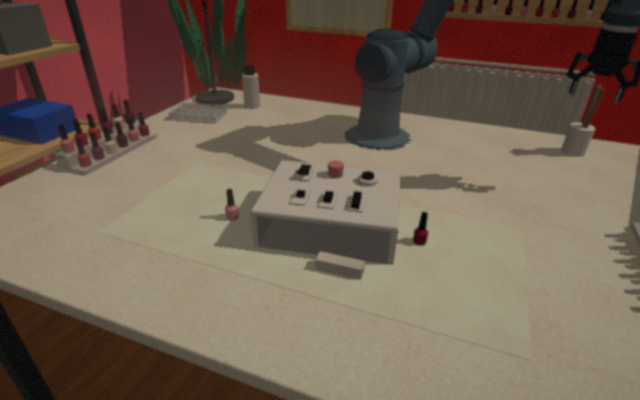

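The top view shows the lamp's mouth facing up, with the buffer at about (295,176). The longest key is at (293,209), the start button at (291,248) and the rocker at (351,240). I'll enlarge it for an accurate fit.

```bash
python3 - <<'E'
import cv2
a=cv2.imread('pics/top0.png')[165:290,245:395]
a=cv2.convertScaleAbs(a,alpha=1.4)
cv2.imwrite('pics/topc.png',cv2.resize(a,None,fx=4.8,fy=4.8,interpolation=cv2.INTER_CUBIC)[:600])
a=cv2.imread('pics/scene0.png')[150:260,240:410]
cv2.imwrite('pics/scc.png',cv2.resize(a,None,fx=4.5,fy=4.5,interpolation=cv2.INTER_CUBIC))
E
```

```text
(no output)
```

View pics/topc.png

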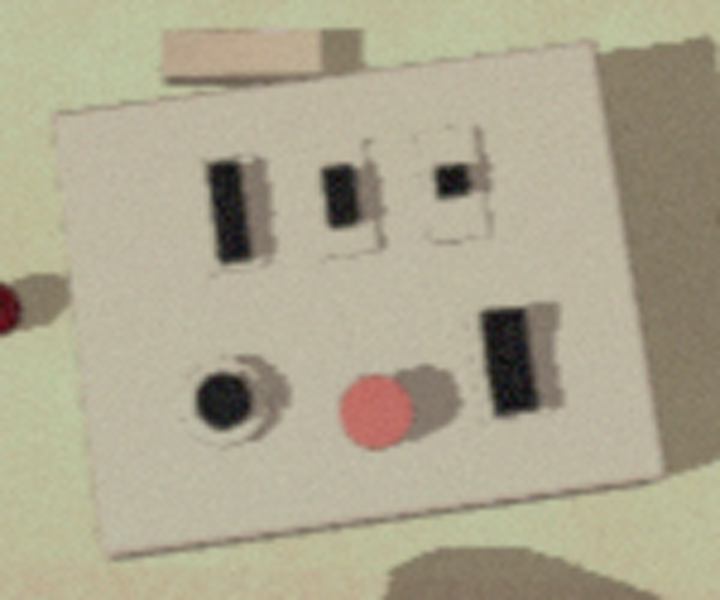

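View pics/scc.png

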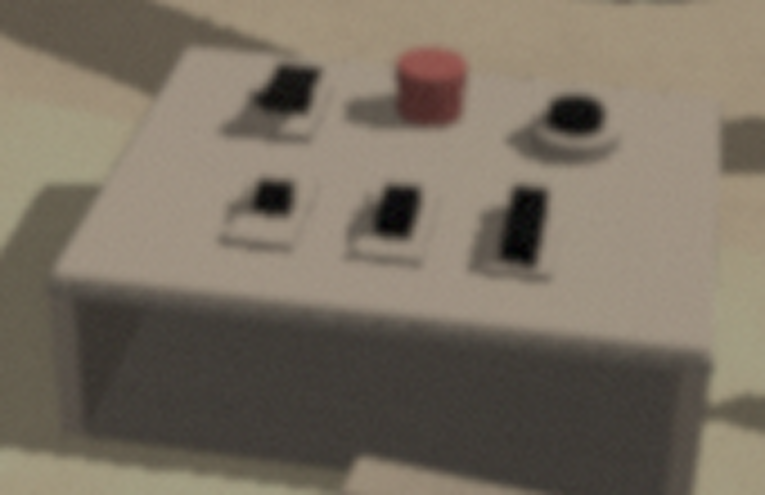

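```bash
cat >h.py <<'E'
import numpy as np
from bench import camera_model
def proj(c,P):
    p=c['world_to_cam']@np.append(P,1); x,y,z=p[0],-p[1],-p[2]
    return np.array([c['cx']+c['fx']*x/z,c['cy']+c['fy']*y/z])
def L2W(v,p):
    x,y,a=v;c,s=np.cos(a),np.sin(a);return np.array([x+c*p[0]-s*p[1],y+s*p[0]+c*p[1],p[2]])
E
python3 - <<'E'
from h import *
from scipy.optimize import least_squares
T=[((120,150,95),(57,113)),((120,-150,95),(595,42)),((-120,-150,95),(662,475)),((-120,150,95),(108,553)),
((50,60,111),(231,212)),((50,0,111),(341,197)),((50,-60,111),(453,180)),((-50,75,117),(224,400))]
S=[((120,150,95),(708,357)),((120,-150,95),(55,280)),((-120,-150,95),(190,47)),((50,60,111),(524,226)),((50,0,111),(398,212)),((50,-60,111),(273,197)),((-50,75,117),(576,115))]
ct,cs=camera_model('top'),camera_model('scene')
T=[(p,245+(u+.5)/4.8-.5,165+(v+.5)/4.8-.5) for p,(u,v) in T]
S=[(p,240+(u+.5)/4.5-.5,150+(v+.5)/4.5-.5) for p,(u,v) in S]
def res(v,t=1,s=1):
    r=[]
    if t:r+=[proj(ct,L2W(v,p))-[a,b] for p,a,b in T]
    if s:r+=[proj(cs,L2W(v,p))-[a,b] for p,a,b in S]
    return np.concatenate(r)
for k in((1,0),(0,1),(1,1)):
    o=least_squares(res,[450,0,0],args=k);print(o.x,np.round(o.fun.reshape(-1,2),1).tolist())
v=o.x
v=least_squares(res,[450,0,0],args=(1,0)).x
for n,p in dict(rock=(-33,-75,115),long=(50,60,111),start=(-50,75,117),short=(50,-60,111)).items():print(n,L2W(v,p))
E
```

```text
[5.56051848e+02 2.55868532e+01 1.81002160e-01] [[-1.1, -0.3], [0.4, -0.6], [1.9, 0.7], [-1.7, 1.0], [-0.2, -0.5], [0.3, -0.5], [0.3, -0.1], [0.0, 0.0]]
[5.67138266e+02 3.09782744e+01 1.73408318e-01] [[1.9, 1.4], [-2.9, -0.2], [-0.5, -0.0], [0.6, -0.9], [0.0, -1.1], [-0.1, -0.9], [1.0, -0.6]]
[5.58880108e+02 2.72793507e+01 1.81039222e-01] [[-1.6, -1.4], [-0.2, -1.7], [1.2, -0.5], [-2.3, -0.1], [-0.8, -1.6], [-0.3, -1.7], [-0.3, -1.3], [-0.6, -1.1], [1.3, -1.6], [-2.2, -2.3], [-0.9, -1.5], [0.2, -3.3], [-0.1, -3.3], [-0.1, -3.0], [0.3, -2.6]]
rock [537.0921016  -54.12844043 115.        ]
long [594.43410954  93.60745272 111.        ]
start [493.36749951  90.36086427 117.        ]
short [616.03596377 -24.43220118 111.        ]
```

```bash
python3 -m creep '[[0,-0.668,-0.525,-0.075,-0.13],[0,-0.668,-0.525,-0.075,-0.13],[0,-0.668,-0.525,-0.075,-0.13],[0,-0.668,-0.525,-0.075,-0.13],[0,-0.668,-0.525,-0.075,-0.13],[0,-0.668,-0.525,-0.075,-0.13],[0,-0.668,-0.525,-0.075,-0.13],[0,-0.668,-0.525,-0.075,-0.13],[0,-0.668,-0.525,-0.075,-0.13],[0,-0.668,-0.525,-0.075,-0.13],[0,-0.668,-0.525,-0.075,-0.13],[0,-0.668,-0.525,-0.075,-0.13]]' 40
python3 - <<'E'
from bench import *
import cv2,numpy as np
s=observe();print({k:s[k] for k in('time_s','tool_pos','tcp_rot','force','width','joint_pos')})
c=camera_model('wrist');print(c, np.linalg.inv(c['world_to_cam'])[:3,3])
np.save('wc1.npy',c['world_to_cam'])
cv2.imwrite('pics/w1.png',grab_frame('wrist')[:,:,::-1])
E
```

```text
time_s: 1.6
tool_pos: [557.8, 22.9, 301.2]
tcp_rot: [-0.084, 0.996, -0.0, -0.0]
force: [-0.3, 1.3, -1.0]
width: -0.0
{'time_s': 1.6, 'tool_pos': array([557.78850775,  22.94044997, 301.17401785]), 'tcp_rot': array([-8.39648166e-02,  9.96468653e-01, -2.83308215e-04, -2.28758169e-04]), 'force': array([-0.32461504,  1.26020646, -1.00530607]), 'width': -0.02004595739146823, 'joint_pos': array([-7.21871676e-02,  3.36942464e-01,  1.73601552e-01,  1.40781918e+00,
       -6.30910538e-04, -2.40314646e-01])}
{'fx': 288.0908334992582, 'fy': 288.0908334992582, 'cx': 323.75248833041, 'cy': 195.88265213477612, 'world_to_cam': array([[-1.67940770e-01,  9.85795933e-01, -1.50882216e-03,
         7.19447026e+01],
       [-9.34473349e-01, -1.59684472e-01, -3.18214438e-01,
         5.83856802e+02],
       [-3.13935434e-01, -5.20312237e-02,  9.48017560e-01,
        -2.59685188e+02],
       [ 0.00000000e+00,  0.00000000e+00,  0.00000000e+00,
         1.00000000e+00]])} [476.15668783   8.7983317  432.08633438]
```

View pics/w1.png

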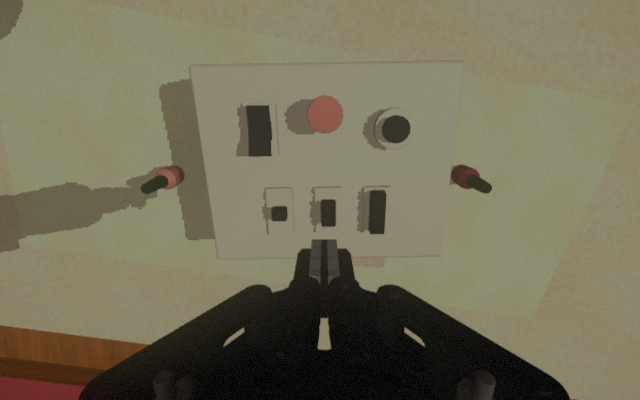

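The wrist view shows the long key at (377,212), the start button at (396,129), the rocker at (259,131) and all four lamp corners. I'll refit with this view.

```bash
python3 - <<'E'
import cv2
a=cv2.imread('pics/w1.png')[55:265,185:470]
cv2.imwrite('pics/w1c.png',cv2.resize(a,None,fx=2.8,fy=2.8,interpolation=cv2.INTER_CUBIC)[:600])
E
python3 - <<'E'
from h import *
from scipy.optimize import least_squares
W=[((120,150,95),(438,257)),((120,-150,95),(218,259)),((-120,-150,95),(193,66)),((-120,150,95),(462,61)),
((50,60,111),(377,212)),((50,0,111),(328,213)),((50,-60,111),(279.5,213.5)),((-50,75,117),(396,129))]
c=camera_model('wrist');c['world_to_cam']=np.load('wc1.npy')
f=lambda v,W=W:np.concatenate([proj(c,L2W(v,p)+np.array([0,0,v[3] if 0 else 0]))-q for p,q in W]) if len(v)==3 else np.concatenate([proj(c,L2W(v[:3],p)+np.array([0,0,v[3]]))-q for p,q in W])
for x0 in([550,26,.18],[550,26,.18,0]):
    o=least_squares(f,x0);print(o.x,np.round(o.fun.reshape(-1,2),1).tolist())
o=least_squares(lambda v:f(v,W[4:]),[550,26,.18]);print(o.x,np.round(o.fun.reshape(-1,2),1).tolist())
v=o.x
for n,p in dict(rock=(-33,-75,115),rpiv=(-50,-75,109),long=(50,60,111),start=(-50,75,117),short=(50,-60,111)).items():print(n,L2W(v,p),proj(c,L2W(v,p)))
E
```

```text
[5.56202800e+02 2.63547246e+01 1.82227893e-01] [[3.1, 0.8], [-2.1, 1.2], [-6.8, -2.4], [5.3, -1.6], [0.9, 2.3], [-0.1, 1.9], [-1.4, 2.0], [1.2, 0.6]]
[ 5.57623165e+02  2.70892097e+01  1.81617587e-01 -9.72115633e+00] [[0.5, -1.9], [0.9, -1.6], [-2.1, 0.0], [1.4, 1.2], [-0.2, 0.5], [0.2, 0.0], [0.2, 0.1], [-0.5, 1.1]]
[5.54461623e+02 2.57299309e+01 1.84610092e-01] [[0.8, 0.8], [-0.2, 0.5], [-1.7, 0.7], [1.0, -1.3]]
rock [535.7896068 -54.0532492 115.       ] [258.5828989  145.55513935]
rpiv [519.07847254 -57.1738247  109.        ] [258.40304475 129.18509003]
long [592.59822156  93.88856805 111.        ] [377.81324774 212.75279999]
start [491.54398278  90.27736001 117.        ] [396.96264065 127.66895022]
short [614.62581337 -24.07237973 111.        ] [277.83349839 214.16941306]
```

View pics/w1c.png

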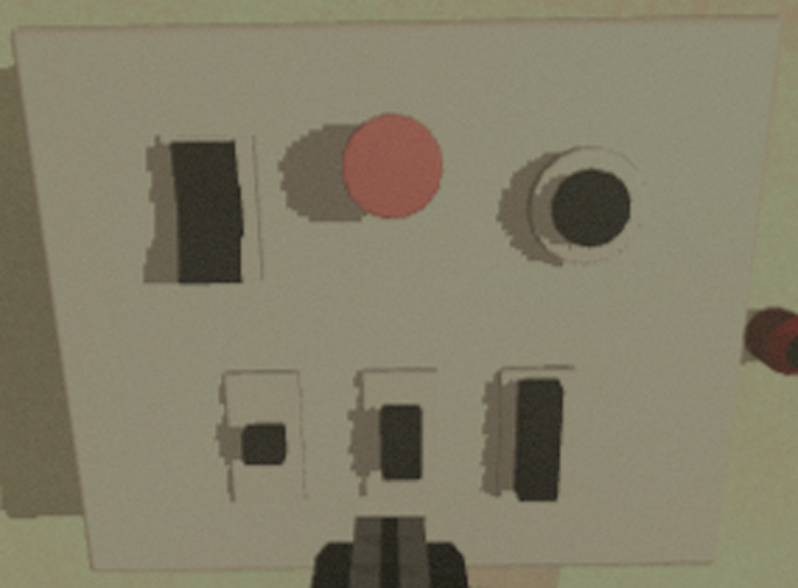

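```bash
python3 - <<'E'
from bench import *
for i in range(3):
    s=observe();print(s['time_s'],s['tool_pos'],s['tcp_rot'],s['qd'].round(4));grab_frame('top')
E
```

```text
1.65 [556.54719032  24.64752829 301.28924565] [-8.49786617e-02  9.96382530e-01  1.96186791e-04 -6.65235898e-04] [ 0.0494 -0.0343 -0.0397  0.0088  0.0096  0.0071]
1.7 [555.64890773  25.95516092 301.49400863] [-8.59347910e-02  9.96300355e-01  3.75291228e-04 -8.20729788e-04] [ 0.0364 -0.0249 -0.0256  0.004   0.0028 -0.0007]
1.75 [555.14948721  26.81580712 301.75405611] [-8.66935311e-02  9.96234678e-01  3.69930698e-04 -7.49491146e-04] [ 0.0249 -0.0179 -0.0141 -0.0014  0.0001 -0.003 ]
```

```bash
python3 -m creep '[[0,0.0392,-0.0945,0,0],[0,0.0392,-0.0945,0,0],[0,0.0392,-0.0945,0.07,0],[0,0.0392,-0.0945,0.13,0],[0,0.0392,-0.0945,0.18,0],[0,0.0392,-0.0945,0.20,0],[0,0.0392,-0.0945,0.20,0],[0,0.0392,-0.0945,0.20,0],[0,0.0392,-0.0945,0.20,0]]'
python3 - <<'E'
from bench import *
import cv2,numpy as np
s=observe();print({k:s[k] for k in('time_s','tool_pos','tcp_rot','force')})
np.save('wc2.npy',camera_model('wrist')['world_to_cam'])
cv2.imwrite('pics/w2.png',grab_frame('wrist')[:,:,::-1])
a=grab_frame('scene')[100:260,240:440,::-1]
cv2.imwrite('pics/s2.png',cv2.resize(a,None,fx=3.7,fy=3.7,interpolation=cv2.INTER_CUBIC))
E
```

```text
time_s: 2.92
tool_pos: [539.0, -53.3, 143.7]
tcp_rot: [-0.087, 0.996, -0.0, 0.001]
force: [0.1, -1.0, -0.5]
width: -0.1
{'time_s': 2.925, 'tool_pos': array([538.95963351, -53.3234081 , 143.70307513]), 'tcp_rot': array([-8.69316340e-02,  9.96213402e-01, -3.16565632e-04,  1.28414313e-03]), 'force': array([ 0.12080196, -0.98820757, -0.48039718])}
```

View pics/w2.png

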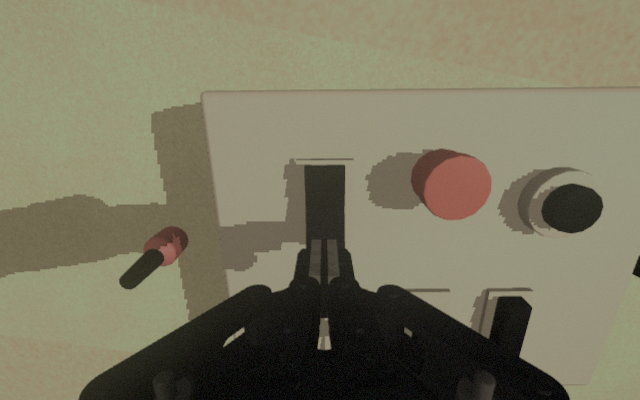

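View pics/s2.png

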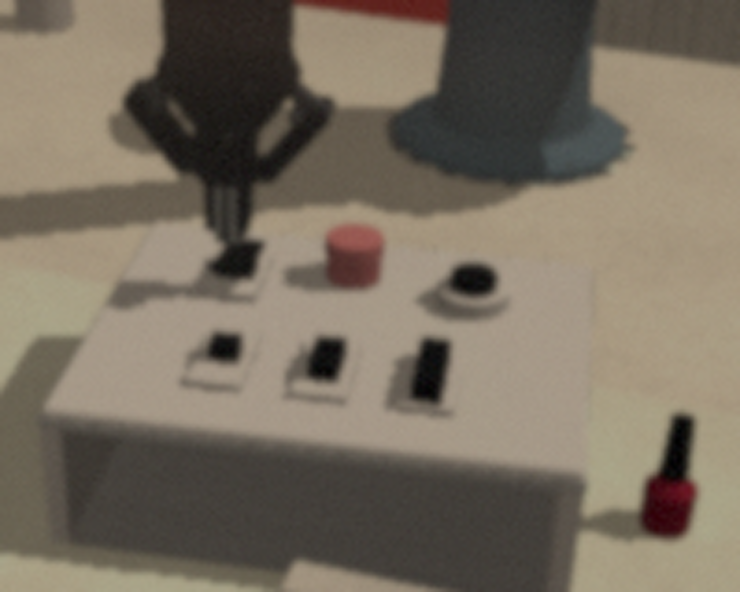

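```bash
python3 - <<'E'
from h import *
c=camera_model('wrist');c['world_to_cam']=np.load('wc2.npy')
for v in((556.2,26.3,.182),(554.5,25.7,.1846)):
  for n,p in dict(rend=(-77,-75,109),piv=(-50,-75,109),corner=(-120,-150,95),start=(-50,75,117)).items():print(n,proj(c,L2W(v,p)).round(1))
print(proj(c,np.array([539,-53.3,132.7])))
E
```

```text
rend [324.3 166. ]
piv [324.6 209. ]
corner [195.5  89.5]
start [580.  212.4]
rend [323.5 163.4]
piv [323.9 206.6]
corner [194.2  86.9]
start [580.3 209.3]
[324.53243321 255.66743108]
```

```bash
python3 -m creep '[[0,0,0,0.01,0],[0,0,0,0.016,0],[0,0,0,0.02,0],[0,0,0,0.024,0],[0,0,0,0.027,0],[0,0,0,0.029,0],[0,0,0,0.029,0],[0,0,0,0.029,0]]'
python3 -c "
from bench import *
s=observe();print(s['tool_pos'],s['force'],s['wrist_torque'])"
```

```text
time_s: 4.03
tool_pos: [538.6, -53.5, 120.0]
tcp_rot: [-0.087, 0.996, -0.0, 0.001]
force: [0.1, 2.1, 6.2]
width: 0.5
[538.5864325  -53.45678739 119.99266147] [0.13207826 2.10352776 6.23744532] [ 0.26119439 -0.06667312 -0.0395566 ]
```

```bash
python3 -m creep '[[0,0,0,0.002,0],[0,0,0,0.003,0],[0,0,0,0.003,0],[0,0,0,0.003,0]]'
python3 -m creep '[[0,0,0,-0.01,0],[0,0,0,-0.03,0],[0,0,0,-0.06,0],[0,0,0,-0.06,0],[0,0,0,-0.06,0]]'
python3 - <<'E'
from bench import *
import cv2,numpy as np
s=observe();print(s['tool_pos'],s['force'])
cv2.imwrite('pics/w3.png',grab_frame('wrist')[:,:,::-1])
a=grab_frame('scene')[100:260,240:440,::-1]
cv2.imwrite('pics/s3.png',cv2.resize(a,None,fx=3.7,fy=3.7,interpolation=cv2.INTER_CUBIC))
E
```

```text
time_s: 4.53
tool_pos: [538.7, -53.5, 119.8]
tcp_rot: [-0.087, 0.996, -0.0, 0.001]
force: [-6.0, 2.8, 21.7]
width: 0.0
time_s: 5.15
tool_pos: [537.2, -53.4, 163.6]
tcp_rot: [-0.087, 0.996, 0.0, -0.001]
force: [-0.4, -0.2, 1.0]
width: 0.1
[537.21068162 -53.38851893 163.58026032] [-0.37986288 -0.23253039  0.97491353]
```

View pics/w3.png

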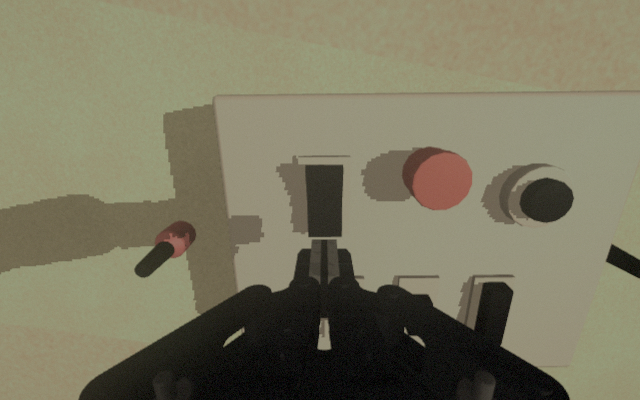

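View pics/s3.png

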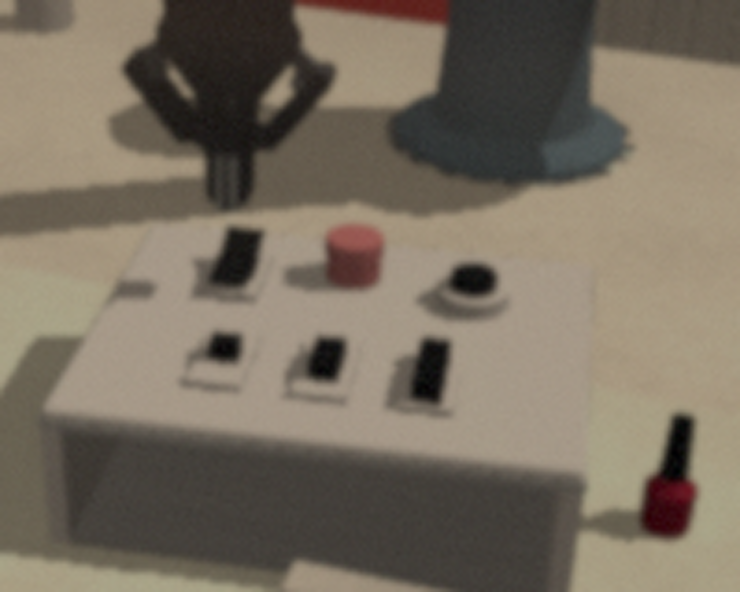

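The rocker lies over: it hit a hard stop with the tip at 109 mm, and the scene view shows its rear half raised. Next I'll hover over the long key.

```bash
python3 -m creep '[[0,-0.101,0.1696,0,0],[0,-0.101,0.1696,0,0],[0,-0.101,0.1696,0,0],[0,-0.101,0.1696,0,0],[0,-0.101,0.1696,0,0],[0,-0.101,0.1696,0.02,0],[0,-0.101,0.1696,0.03,0],[0,-0.101,0.1696,0.035,0],[0,-0.101,0.1696,0.035,0],[0,-0.101,0.1696,0.035,0]]'
python3 - <<'E'
from bench import *
from h import *
import cv2,numpy as np
s=observe();print(s['tool_pos'],s['force'])
c=camera_model('wrist')
cv2.imwrite('pics/w4.png',grab_frame('wrist')[:,:,::-1])
v=(555.8,26.2,.182)
for n,p in dict(k0=(23,60,111),k=(50,60,111),start=(-50,75,117)).items():print(n,proj(c,L2W(v,p)).round(1))
a=grab_frame('scene')[100:260,240:440,::-1]
cv2.imwrite('pics/s4.png',cv2.resize(a,None,fx=3.7,fy=3.7,interpolation=cv2.INTER_CUBIC))
E
```

```text
time_s: 6.5
tool_pos: [594.4, 94.1, 137.0]
tcp_rot: [-0.087, 0.996, 0.0, 0.0]
force: [0.9, 0.0, 0.4]
width: 0.5
[594.3780083   94.09339438 137.03686776] [0.91103975 0.00174416 0.37181613]
k0 [324.5 200.7]
k [324.8 242.5]
start [354.9  60.4]
```

View pics/w4.png

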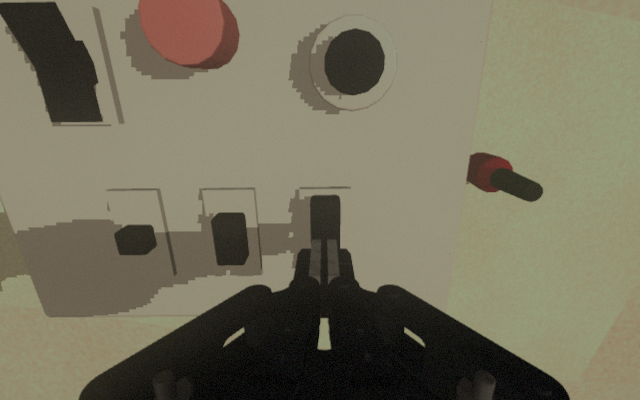

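View pics/s4.png

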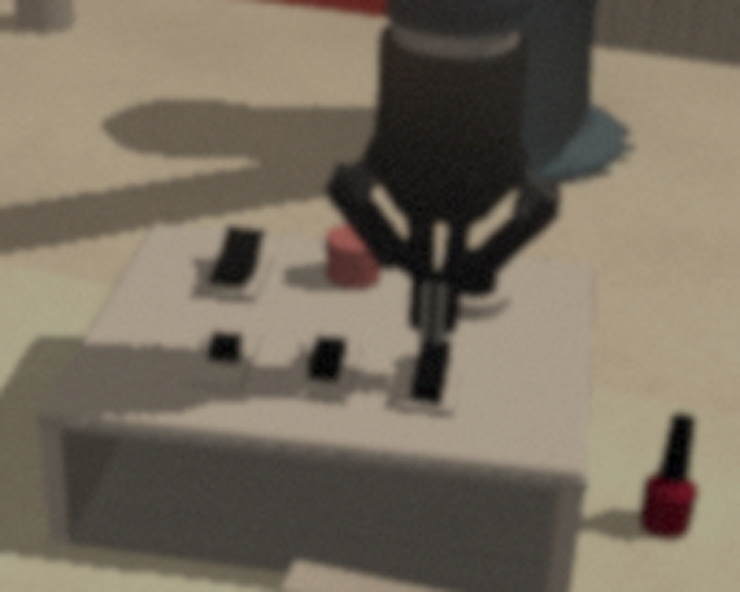

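The fingers are centred on the long key (column 325). Now I'll press it.

```bash
python3 -m creep '[[0,0,0,0.01,0],[0,0,0,0.016,0],[0,0,0,0.02,0],[0,0,0,0.024,0],[0,0,0,0.027,0],[0,0,0,0.029,0],[0,0,0,0.030,0],[0,0,0,0.030,0],[0,0,0,0.030,0]]'
```

```text
time_s: 7.72
tool_pos: [593.8, 94.2, 115.7]
tcp_rot: [-0.087, 0.996, -0.0, 0.001]
force: [-8.5, -0.8, 19.7]
width: 0.1
```

Hard stop with the tip at about 105 mm, so the key is fully down. I'll lift and go to hover over the start button.

```bash
python3 -m creep '[[0,0,0,-0.03,0],[0,0,0,-0.065,0],[0,0.125,0.0178,-0.065,0],[0,0.125,0.0178,-0.065,0],[0,0.125,0.0178,-0.065,0],[0,0.125,0.0178,-0.05,0],[0,0.125,0.0178,-0.04,0],[0,0.125,0.0178,-0.04,0],[0,0.125,0.0178,-0.04,0],[0,0.125,0.0178,-0.04,0]]'
python3 - <<'E'
from bench import *
from h import *
import cv2,numpy as np
s=observe();print(s['tool_pos'],s['force'])
cv2.imwrite('pics/w5.png',grab_frame('wrist')[:,:,::-1])
a=grab_frame('scene')[100:260,240:440,::-1]
cv2.imwrite('pics/s5.png',cv2.resize(a,None,fx=3.7,fy=3.7,interpolation=cv2.INTER_CUBIC))
E
```

```text
time_s: 8.98
tool_pos: [493.6, 90.9, 144.9]
tcp_rot: [-0.087, 0.996, 0.0, 0.0]
force: [-0.5, -0.4, -0.6]
width: 0.4
[493.64738281  90.9382397  144.90725727] [-0.45018118 -0.36817562 -0.6147137 ]
```

View pics/w5.png

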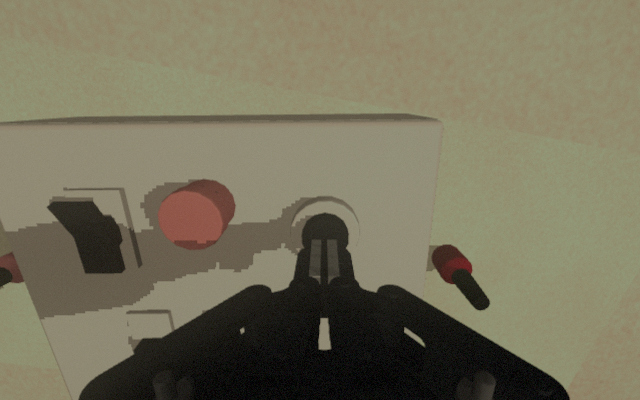

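View pics/s5.png

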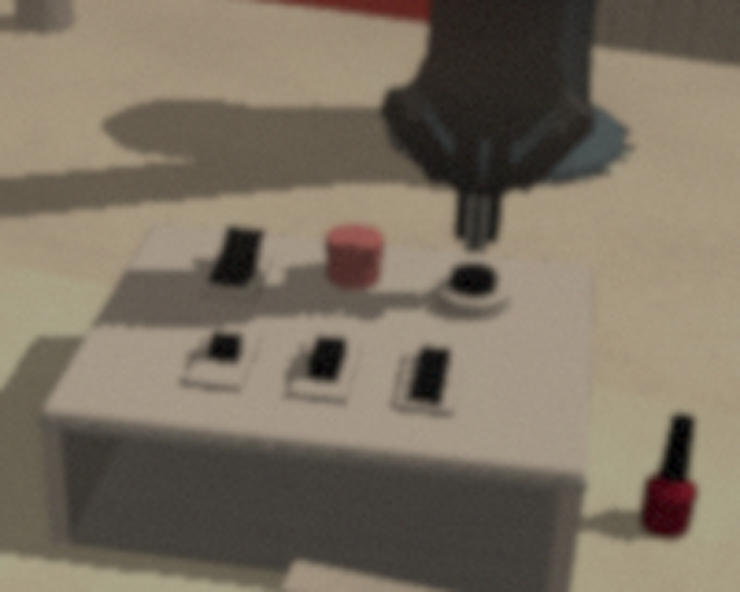

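The long key sits lower and the fingers are centred over the cap (325,235). Pressing start now, then lifting.

```bash
python3 -m creep '[[0,0,0,0.014,0],[0,0,0,0.02,0],[0,0,0,0.025,0],[0,0,0,0.029,0],[0,0,0,0.031,0],[0,0,0,0.032,0],[0,0,0,0.032,0],[0,0,0,0.032,0]]'
```

```text
time_s: 10.07
tool_pos: [492.7, 90.9, 121.7]
tcp_rot: [-0.087, 0.996, -0.0, 0.0]
force: [-9.7, -0.2, 23.5]
width: 0.1
```

```bash
python3 -m creep '[[0,0,0,-0.02,0],[0,0,0,-0.06,0],[0,0,0,-0.12,0],[0,0,0,-0.18,0],[0,0,0,-0.2,0],[0,0,0,-0.2,0],[0,0,0,-0.2,0],[0,0,0,-0.2,0],[0,0,0,-0.2,0],[0,0,0,-0.2,0]]'
python3 - <<'E'
from bench import *
import cv2
s=observe();print(s['tool_pos'],s['force'],s['qd'].round(3))
cv2.imwrite('pics/w6.png',grab_frame('wrist')[:,:,::-1])
a=grab_frame('scene')[100:260,220:440,::-1]
cv2.imwrite('pics/s6.png',cv2.resize(a,None,fx=3.6,fy=3.6,interpolation=cv2.INTER_CUBIC))
E
```

```text
time_s: 11.32
tool_pos: [492.9, 90.9, 278.6]
tcp_rot: [-0.087, 0.996, 0.0, -0.0]
force: [0.1, 1.2, 1.1]
width: 0.1
[492.91166576  90.9285982  278.63982826] [0.07217261 1.18635049 1.06469137] [ 0.002 -0.003  0.006  0.001  0.001 -0.001]
```

View pics/w6.png

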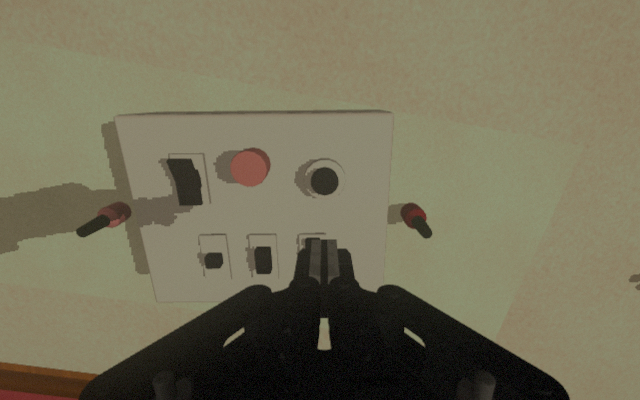

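View pics/s6.png

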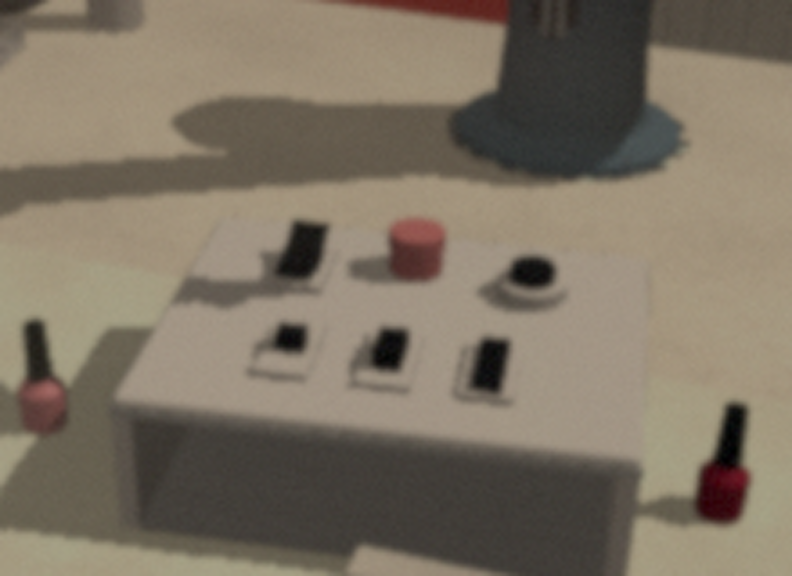

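Rocker over, long key down, start cap back up, shorter keys still up, bystanders in place and the arm clear.

```bash
python3 -c "
from bench import *
print(finish_job())"
```

```text
the job is handed in; nothing more can be done
None
```

I started the lamp in the required order with closed fingertips from above and handed the job in at about 11.4 s. The hand-in gives no verdict, so everything below comes from my own checks.

| Control | Fingertip height at the stop | Nominal | Force |
|---|---|---|---|
| Power rocker | 108.8 mm | 109 mm | about 22 N |
| Longest key | 104.7 mm | 105 mm | about 20 N |
| Start button | 110.7 mm | 111 mm | about 23 N |

- **Final pictures:** The rocker is over, the longest key is down and the start cap is back up. The two shorter keys are up. The gel pot, both bottles and the part of the buffer block in view look unmoved. The arm is about 150 mm clear of the lamp, with only about 1 N read on the tool. I judged all of this by eye and did not measure how far anything moved.
- **Disagreements:** The scene camera alone put the lamp about 11 mm further out in x than the top and wrist cameras, probably from lens distortion. I went with the top and wrist cameras, which agreed within about 2 mm. Close up, the rear end of the longest key appeared about 5 pixels (around 3.5 mm) from where I predicted; the key is long enough that this made no difference.

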